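Second course of a display wall in running bond

TASK

The little porcelain display wall on the oak board has its first course of three dark blue blocks fixed in place. Lay the two turquoise blocks flat on top as the second course in running bond: one centred over each of the two open joints, in line with the course below. Leave the spare loose dark blue block where it lies.

Things in the scene. Friction and masses are not known exactly. Their poses are not given: they have to be found in the camera images.
- block_a_center (a point): First turquoise porcelain block with two dark round core marks on top: 78 mm long along its y axis, 38 mm wide along x, 40 mm high along z, 0.19 to 0.31 kg, lying flat on the work surface. The point is its centre, 20 mm above its underside.
- block_b_center (a point): Second turquoise porcelain block, identical to the first (the two are interchangeable): 78 mm long along its y axis, 38 mm wide along x, 40 mm high along z, 0.19 to 0.31 kg, lying flat on the work surface. The point is its centre, 20 mm above its underside.
- course: Fixed wall: oak board 290 (y) x 90 (x) x 8 mm thick with three dark blue blocks bonded on, each 78 (y) x 38 (x) x 40 mm high, centred on the board's middle line at y = -90, 0, +90 mm; the 12 mm open joints are centred at y = -45 and +45. Origin: centre of the board's underside, on the work surface, z up. The course's top is at z = 48 mm; a block laid on it has its centre at 68.
- spare_center (a point): Spare loose dark blue block, not needed: 78 mm long along its y axis, 38 mm wide along x, 40 mm high along z, 0.19 to 0.31 kg, lying flat on the work surface. The point is its centre, 20 mm above its underside.
There are look-alikes about, which are no part of the job. Leave any yellow look-alike of the part that bears block_a_center alone. What is shaped like the part that bears block_b_center but orange is not meant.

How it is judged:
By the outcome, as a careful person would: the job done as asked, in the order asked, and still so for the second after the job is handed in, with the robot touching nothing.
It also fails if it takes over 59 s, if anything falls off the work surface, if the arm or the gripper's body presses on something with over 40 N, if the wrist force passes 120 N, or if a joint passes its speed limit or range.

ROBOT

A 6-joint arm with a two-finger parallel gripper is mounted at the origin on the work surface. World frame = base frame: x ahead of the robot, y to its left, z up, the work surface at z = 0. Lengths are in mm, angles in rad, forces in N, time in s.
With the tool pointing down it reaches from about 350 to 950 mm from the base axis. Payload 17.4 kg.
Tool frame: the origin (TCP) lies at the very end of the fingers, on their centre line; the grasp point (between the pads) lies 19 mm behind it; z points along the fingers, y is the line along which they close (so a half turn about z gives the same grasp; the last joint's range is limited). The gripper opens to 93 mm and grips with 3 to 60 N. Pads are 15 mm wide; open, the fingers measure 128 mm over their backs; the gripper's body (75 mm by 188 mm) begins 65 mm behind the grasp point.
Start: joints at [1.085, 0.116, 1.442, -0, 1.584, -0.038], TCP at [292.272, 608.448, 218.646] pointing down, gripper open.
Joint ranges: [-2.83, 2.83], [-0.83, 2.19], [0.07, 2.5], [-1.14, 4.28], [0.01, 3], [-2.97, 2.97]. Speed limits (rad/s): [1.89, 1.89, 2.22, 3.14, 3.14, 3.14].

INTERFACE

Orientations are given as a 3x3 rotation matrix whose columns are the frame's x, y, z axes.
In Python, from plant import * gives the robot as it stands.
- The arm moves only by the tool jog_arm, never from a script. Its argument "series" is a list of rows, each a list of 3 entries, a list of its own where there are three numbers: the turn, a rotation vector about the tool's x, y, z scaled (see below), then the shift along the tool's x, y, z scaled (see below), then the finger opening in mm, from 0 to 93. In form: [[[rx, ry, rz], [tx, ty, tz], hand], ...]. A call has 1 to 10 rows; each row shifts and turns the commanded pose from where the row before left it, along the tool's axes as they then stand; what a row does not reach is not made up. The controller multiplies each number of a shift by 0.3 m and each number of a turn by 360 degrees. A row lasts 1/8 s, in which the tool goes at most 62.5 mm and 10.7 degrees, less where a joint would pass 70% of its speed; a pose out of reach is approached as far as the arm can. A call with a number of a shift or a turn outside -1 to 1 is refused whole. A call with a gripper value outside its range is refused whole. The fingers move at their own pace and stop on an object; "newtons" is the grip in N (left out, the last holds). Time passes only in rows, so rows that do not move let the fingers close. It gives the time, the measured TCP pose, the force, the opening and the grip force at its end, in the units of the state.
- state(): the state, without advancing time (a new reading comes with each control period).
- grab_frame(name): name is "side" or "top"; returns the picture (480x640x3 uint8, red, green, blue); there is no depth.
- get_calibration(name): a dict with "fov_y" (degrees; the focal length in pixels is half the picture's height over the tangent of half this angle, whatever the lens; pixels are square), "cx", "cy" (the principal point, pixels), "extrinsics" (4x4, takes a point from world to camera coordinates). Camera axes: x right, y down, z forward; pixel columns grow to the right and rows downward; lengths in mm; the calibration is good to about 2 mm. A picture is of the moment at which its call begins. get_calibration takes no time and is no camera call.
- sign_off(): hands the job in; it is judged then, once.
Trained networks look in the newest picture that a camera, given by its name, has taken for a name from the list of things; names that differ only in an ending like _2 or _b are one class to them, and where a whole thing is asked for, a point or a joint stands for the part that bears it (a point fixed in the world has none). Each returns a list of dicts, best first, with "p" (0 to 1); they miss things now and then, are a little off and sometimes report something else, mostly with a low value. They report only what shows in the picture. A call takes as long as a camera call. They do not tell look-alikes from the thing itself.
- find_in(label, camera): "box" ([left, top, right, bottom] in pixels, round what is visible of it).
The state is a dict: "time": time; "qpos": joint angles; "joint_velocities": joint speeds; "effort": joint torques, N m; "position": TCP position; "ee_rot": TCP orientation; "force": force on the tool from outside, world axes, zero at the start; "ft_torque": the same for the moment, N m; "grip_width": finger opening in mm; "grasp_force": force on a finger pad.
Only numpy, scipy, OpenCV 4.12 (cv2) and the standard library are available. Lean on these libraries where they do the work, as an engineer would, in place of code of your own. Each camera call takes 0.05 s, during which the arm holds its last target. There are 200 camera calls.

## Working session

There is one attempt and no reset: what is moved stays moved. The work goes in short steps, Python scripts to look and compute and a tool call to move; the robot and the scene stay as the last step left them, time stands still between calls to the robot, and variables do not carry over. Pictures are saved under pics/ and viewed, at most 10 in all, crops included, and the job is handed in when it is done.

Besides the shell and the picture viewer there is one more tool, called after ">>>" in YAML: its name, and indented under it one key for each argument. jog_arm: Moves the arm, as the interface text tells. Its arguments: {"type":"object","properties":{"series":{"type":"array","items":{"type":"array"}},"newtons":{"type":"number"}},"required":["series"]}

```bash
mkdir -p pics; python3 - <<'E'
from plant import *
import cv2,numpy as np
for c in("top","side"):
    f=grab_frame(c); cv2.imwrite(f"pics/{c}0.png",f[:,:,::-1])
    k=get_calibration(c); print(c,k["fov_y"],k["cx"],k["cy"],np.round(k["extrinsics"],3).tolist(), [x for x in k if x not in("fov_y","cx","cy","extrinsics")])
    for n in("block_a_center","course","spare_center"):
        print(n,[(np.round(d["box"]).astype(int).tolist(),round(d["p"],2)) for d in find_in(n,c)])
s=state();print(s["time"],s["position"],np.round(s["ee_rot"],3).tolist())
E
```

```text
top 45.610422766101635 314.38431689129584 235.58613376535936 [[-0.02, -1.0, 0.004, -47.796], [-0.986, 0.019, -0.165, 478.487], [0.165, -0.007, -0.986, 1009.802], [0.0, 0.0, 0.0, 1.0]] []
block_a_center [([362, 283, 386, 331], 0.88), ([398, 233, 446, 270], 0.72), ([481, 230, 510, 275], 0.63)]
course [([79, 159, 240, 233], 0.97), ([402, 232, 444, 270], 0.73)]
spare_center [([342, 136, 388, 170], 0.96)]
side 57.9266717607956 322.2462015745382 239.71410110600314 [[-0.982, -0.188, -0.014, 471.839], [-0.13, 0.731, -0.67, 137.022], [0.136, -0.657, -0.742, 809.647], [0.0, 0.0, 0.0, 1.0]] []
block_a_center [([350, 140, 382, 162], 0.96), ([376, 202, 417, 236], 0.56)]
course [([172, 303, 307, 479], 0.75)]
spare_center [([251, 192, 288, 229], 0.82)]
0.4 [292.26245896 608.41624676 218.53964529] [[-0.901, 0.433, -0.0], [0.433, 0.901, -0.0], [-0.0, -0.0, -1.0]]
```

View pics/top0.png

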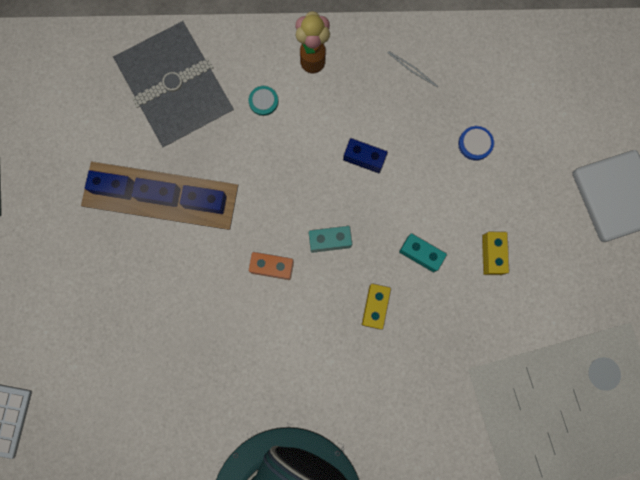

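View pics/side0.png

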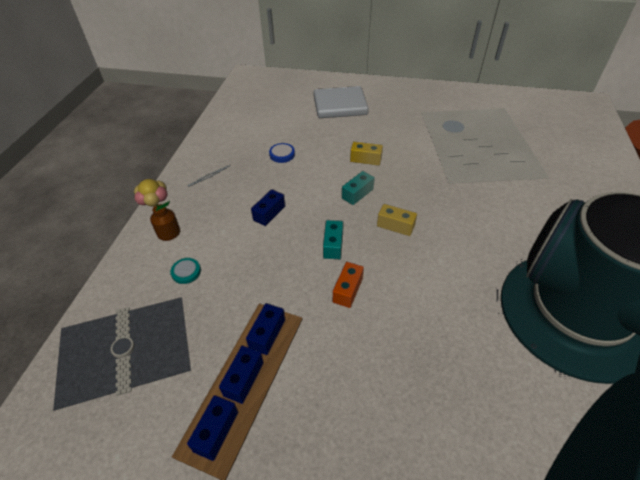

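Top view: the turquoise blocks are at (330,238) and (424,252). The look-alikes are yellow at (377,306) and (496,253), orange at (271,265), the spare blue at (366,155), and turquoise rings at (263,100), which aren't blocks. The course is around (160,196). I'll fit box models to colour masks and check the choice in a crop.

```bash
cat > h.py <<'E'
import cv2,numpy as np
from scipy.optimize import minimize
from plant import *
K={c:get_calibration(c) for c in("top","side")}
def proj(c,P):
    k=K[c];E=np.array(k["extrinsics"]);q=P@E[:3,:3].T+E[:3,3];f=240/np.tan(np.radians(k["fov_y"]/2))
    return q[:,:2]/q[:,2:]*f+[k["cx"],k["cy"]]
def unproj(c,u,z):
    k=K[c];E=np.array(k["extrinsics"]);f=240/np.tan(np.radians(k["fov_y"]/2))
    d=E[:3,:3].T@np.array([(u[0]-k["cx"])/f,(u[1]-k["cy"])/f,1]);o=-E[:3,:3].T@E[:3,3]
    return o+d*(z-o[2])/d[2]
def box(x,y,a,z0,h=40,L=78,W=38,offs=(0,)):
    out=[]
    for o in offs:
        P=np.array([[i*W/2,j*L/2+o,z0+k*h] for i in(-1,1) for j in(-1,1) for k in(0,1)])
        R=np.array([[np.cos(a),-np.sin(a),0],[np.sin(a),np.cos(a),0],[0,0,1]])
        out.append(P@R.T+[x,y,0])
    return out
def mask(im,lo,hi,near):
    h=cv2.cvtColor(im,cv2.COLOR_RGB2HSV);m=cv2.inRange(h,lo,hi)
    m=cv2.morphologyEx(m,cv2.MORPH_CLOSE,np.ones((7,7)))
    r=np.zeros_like(m);x0,y0,x1,y1=near;r[y0:y1,x0:x1]=m[y0:y1,x0:x1];return r
def fit(ms,p0,z0,offs=(0,)):
    S=8
    def cost(p):
        t=0
        for c,m in ms.items():
            ys,xs=np.nonzero(m);x0,y0=xs.min()-12,ys.min()-12
            w,h=xs.max()+13-x0,ys.max()+13-y0
            r=np.zeros((h*S,w*S),np.uint8)
            for B in box(*p[:2],p[2]/100,z0,offs=offs):
                q=(proj(c,B)-[x0,y0]+.5)*S
                cv2.fillConvexPoly(r,cv2.convexHull(np.round(q).astype(np.int32)),255)
            r=cv2.resize(r,(w,h),interpolation=cv2.INTER_AREA)/255.
            mm=np.zeros((h,w));sub=m[max(y0,0):y0+h,max(x0,0):x0+w];mm[max(-y0,0):max(-y0,0)+sub.shape[0],:sub.shape[1]]=sub/255.
            t+=((r-mm)**2).sum()/mm.sum()
        return t
    best=min((minimize(cost,[p0[0],p0[1],100*p0[2]+d],method="Nelder-Mead",options=dict(initial_simplex=[[p0[0]+a,p0[1]+b,100*p0[2]+d+e] for a,b,e in((0,0,0),(12,0,0),(0,12,0),(0,0,15))],xatol=.05,fatol=1e-5)) for d in(-10,0,10)),key=lambda r:r.fun)
    return np.array([best.x[0],best.x[1],best.x[2]/100]),best.fun
TQ=((80,90,40),(95,255,255));BL=((110,120,30),(130,255,255))
E
python3 - <<'E'
from h import *
im={c:grab_frame(c) for c in K}
def ang(c,u,v,z): d=unproj(c,v,z)-unproj(c,u,z);return np.arctan2(-d[0],d[1])
jobs=[("A",TQ,dict(top=(300,215,362,260),side=(315,212,350,265)),0,(0,),(350,234),(310,241)),
("B",TQ,dict(top=(392,228,455,275),side=(335,168,380,207)),0,(0,),(405,243),(443,262)),
("S",BL,dict(top=(335,130,395,178),side=(245,185,292,228)),0,(0,),(347,150),(385,162)),
("C",BL,dict(top=(80,160,240,222),side=(180,295,295,465)),8,(-90,0,90),(87,180),(225,198))]
for n,col,nr,z0,of,u,v in jobs:
    z=z0+40;c0=(unproj("top",u,z)+unproj("top",v,z))/2;a=ang("top",u,v,z);a=(a+np.pi/2)%np.pi-np.pi/2
    ms={c:mask(im[c],*col,nr[c]) for c in nr}
    for use in(("top",),("side",),("top","side")):
        p,f=fit({c:ms[c] for c in use},(c0[0],c0[1],a),z0,of);print(n,use,np.round(p,3),round(f,3))
    if n=="C": print(n,"area",[(m>0).sum() for m in ms.values()])
cv2.imwrite("pics/crop.png",cv2.resize(im["top"][210:330,240:520,::-1],None,fx=2.8,fy=2.8,interpolation=cv2.INTER_CUBIC))
E
```

```text
A ('top',) [ 4.74038e+02 -8.45300e+01  5.60000e-02] 0.283
A ('side',) [ 4.74529e+02 -8.75460e+01  1.24000e-01] 0.074
A ('top', 'side') [ 4.74372e+02 -8.68960e+01  1.29000e-01] 0.368
B ('top',) [ 445.034 -256.078   -0.56 ] 0.137
B ('side',) [ 4.50051e+02 -2.63598e+02 -2.91000e-01] 0.273
B ('top', 'side') [ 444.98  -257.604   -0.477] 0.491
S ('top',) [ 6.33227e+02 -1.55815e+02 -3.72000e-01] 0.195
S ('side',) [ 6.36199e+02 -1.59389e+02 -2.21000e-01] 0.187
S ('top', 'side') [ 6.35090e+02 -1.56593e+02 -2.76000e-01] 0.407
C ('top',) [ 5.68747e+02  2.39536e+02 -2.02000e-01] 2.689
C ('side',) [ 5.68956e+02  2.38285e+02 -1.64000e-01] 0.108
C ('top', 'side') [ 5.67722e+02  2.39327e+02 -1.91000e-01] 2.813
C area [np.int64(889), np.int64(4448)]
```

View pics/crop.png

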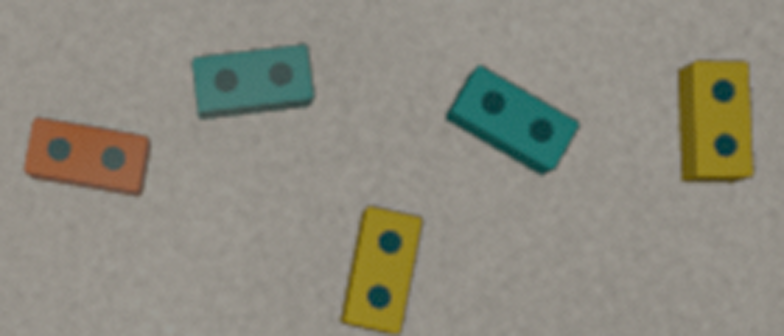

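The crop shows both turquoise blocks, in crop pixels at (253,80) and (513,120), with two core marks each and clearly apart from the yellow and orange ones. The glare makes the masks weak, so I'll switch to a chroma-based mask.

```bash
cat >> h.py <<'E'
def cmask(im,kind,near,hull=True):
    f=cv2.GaussianBlur(im,(3,3),0).astype(float)
    d=(f[...,1]+f[...,2])/2-f[...,0] if kind=="t" else f[...,2]-(f[...,0]+f[...,1])/2
    x0,y0,x1,y1=near;s=d[y0:y1,x0:x1];bg=np.median(d)
    core=s[s>bg+12]; t=bg+(np.percentile(core,40)-bg)*.45
    r=np.zeros(im.shape[:2],np.uint8);r[y0:y1,x0:x1]=(s>t)*255
    n,l,st,_=cv2.connectedComponentsWithStats(r)
    if hull:
        i=1+np.argmax(st[1:,4]);cs,_=cv2.findContours((l==i).astype(np.uint8),0,1)
        r[:]=0;cv2.fillConvexPoly(r,cv2.convexHull(max(cs,key=cv2.contourArea)),255)
    else: r=cv2.morphologyEx(r,cv2.MORPH_CLOSE,np.ones((5,5)))
    return r
E
python3 - <<'E'
from h import *
im={c:grab_frame(c) for c in K}
jobs=[("A","t",dict(top=(300,215,362,260),side=(315,212,350,265)),0,(0,),(474,-87,.1)),
("B","t",dict(top=(392,228,455,275),side=(335,168,380,207)),0,(0,),(446,-257,-.52)),
("S","b",dict(top=(335,130,395,178),side=(245,185,292,228)),0,(0,),(635,-157,-.3)),
("C","b",dict(top=(80,160,240,222),side=(180,295,295,465)),8,(-90,0,90),(568,239,-.17))]
vis={c:im[c][:,:,::-1].copy() for c in im}
for n,k,nr,z0,of,p0 in jobs:
    ms={c:cmask(im[c],k,nr[c],n!="C") for c in nr}
    for use in(("top",),("side",),("top","side")):
        p,f=fit({c:ms[c] for c in use},p0,z0,of);print(n,use,p.round(3).tolist(),round(f,3))
    for c in vis:
        cs,_=cv2.findContours(ms[c],0,1);cv2.drawContours(vis[c],cs,-1,(0,255,0),1)
        for B in box(*p,z0,offs=of): cv2.polylines(vis[c],[cv2.convexHull(np.round(proj(c,B)).astype(np.int32))],1,(0,0,255),1)
v=np.vstack([cv2.resize(vis["top"][125:285,70:470],(800,320)),cv2.resize(vis["side"][160:480,160:390],None,fx=.85,fy=.85,dst=None) if 0 else cv2.copyMakeBorder(cv2.resize(vis["side"][160:480,160:400],(210,280)),0,0,0,590,0)])
cv2.imwrite("pics/fit.png",v)
E
```

```text
A ('top',) [475.085, -85.005, 0.117] 0.059
A ('side',) [474.534, -87.727, 0.111] 0.039
A ('top', 'side') [474.572, -85.687, 0.105] 0.117
B ('top',) [444.875, -257.677, -0.547] 0.057
B ('side',) [445.887, -259.59, -0.511] 0.028
B ('top', 'side') [445.552, -258.149, -0.532] 0.103
S ('top',) [635.137, -156.252, -0.4] 0.072
S ('side',) [636.382, -158.847, -0.344] 0.048
S ('top', 'side') [636.186, -157.077, -0.368] 0.137
C ('top',) [569.533, 239.937, -0.188] 0.238
C ('side',) [568.805, 238.257, -0.164] 0.095
C ('top', 'side') [568.315, 238.68, -0.176] 0.337
```

View pics/fit.png

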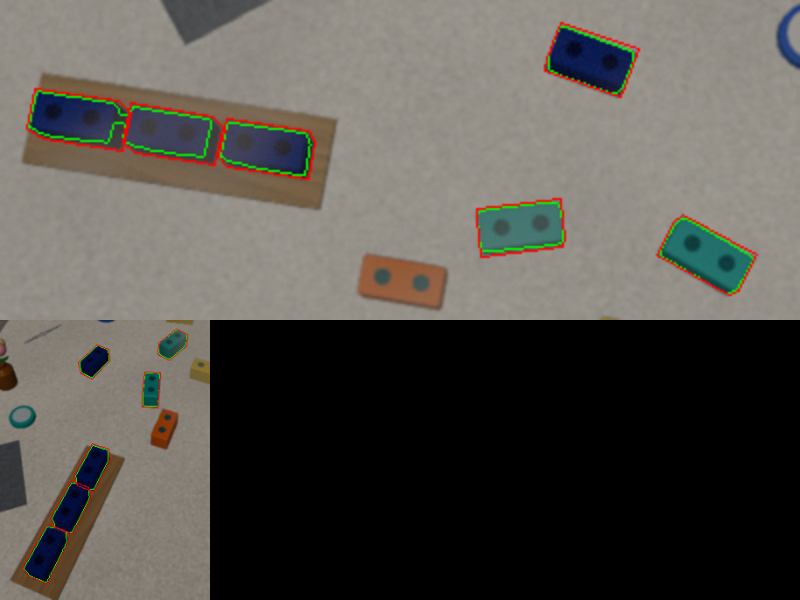

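Both cameras agree to about 2 mm. A is at (474.7, -86.3, yaw 0.112), B at (445.4, -258.5, yaw -0.53) and the course at (568.8, 239, yaw -0.175). All sit within reach. I'll grasp A first.

>>> jog_arm:
  series:
    - [[0,0,0.0267],[0,0,0],93]
    - [[0,0,0.0267],[0,0,0],93]
    - [[0,0,0.0267],[0,0,0],93]
    - [[0,0,0.0267],[0,0,0],93]
    - [[0,0,0.0267],[0,0,0],93]
    - [[0,0,0.0267],[0,0,0],93]
    - [[0,0,0],[-0.169,0.025,0],93]
    - [[0,0,0],[-0.169,0.025,0],93]
    - [[0,0,0],[-0.169,0.025,0],93]
    - [[0,0,0],[-0.169,0.025,0],93]
  newtons: 30

```text
time: 1.85
position: [345.8, 409.0, 218.8]
ee_rot: [[-0.116, 0.993, 0.0], [0.993, 0.116, 0.0], [0.0, 0.0, -1.0]]
force: [0.2, 0.2, -0.1]
grip_width: 92.8
grasp_force: 0.0
```

>>> jog_arm:
  series:
    - [[0,0,0],[-0.169,0.025,0],93]
    - [[0,0,0],[-0.169,0.025,0],93]
    - [[0,0,0],[-0.169,0.025,0],93]
    - [[0,0,0],[-0.169,0.025,0],93]
    - [[0,0,0],[-0.169,0.025,0],93]
    - [[0,0,0],[-0.169,0.025,0],93]
    - [[0,0,0],[-0.169,0.025,0],93]
    - [[0,0,0],[-0.169,0.025,0],93]
    - [[0,0,0],[-0.169,0.025,0],93]
    - [[0,0,0],[-0.169,0.025,0],93]

```text
time: 3.1
position: [479.2, -86.2, 219.0]
ee_rot: [[-0.116, 0.993, 0.001], [0.993, 0.116, -0.0], [-0.0, 0.001, -1.0]]
force: [0.3, 0.3, 0.1]
grip_width: 92.8
grasp_force: 0.0
```

```bash
cat >> h.py <<'E'
def togo(x,y,z,a):
    s=state();R=np.array(s["ee_rot"]);p=np.array(s["position"])
    g=np.array([x,y,z]);T=np.array([[-np.sin(a),np.cos(a),0],[np.cos(a),np.sin(a),0],[0,0,-1]]).T
    from scipy.spatial.transform import Rotation as Ro
    rv=Ro.from_matrix(R.T@T).as_rotvec()/(2*np.pi)
    print("t",s["time"],"p",p.round(1),"turn",rv.round(4),"shift now",((R.T@(g-p))/300).round(4),"shift after turn",((T.T@(g-p))/300).round(4),"F",np.round(s["force"],1),"w",round(s["grip_width"],1),"gf",s["grasp_force"],"q6",round(s["qpos"][5],2))
E
python3 -c "
from h import *
togo(474.7,-86.3,5,.112)"
```

```text
t 3.1 p [479.2 -86.2 219. ] turn [0.0001 0.     0.0007] shift now [ 0.0014 -0.0154  0.7132] shift after turn [ 0.0012 -0.0149  0.7132] F [0.3 0.3 0.1] w 92.8 gf 0.0 q6 -0.35
```

>>> jog_arm:
  series:
    - [[0,0,0],[0.001,-0.015,0.16],93]
    - [[0,0,0],[0,0,0.16],93]
    - [[0,0,0],[0,0,0.16],93]
    - [[0,0,0],[0,0,0.13],93]
    - [[0,0,0],[0,0,0.07],93]
    - [[0,0,0],[0,0,0.033],93]
    - [[0,0,0],[0,0,0],93]
    - [[0,0,0],[0,0,0],30]
    - [[0,0,0],[0,0,0],30]
    - [[0,0,0],[0,0,0],30]

```text
time: 4.35
position: [474.7, -84.6, 5.2]
ee_rot: [[-0.116, 0.993, 0.001], [0.993, 0.116, -0.0], [-0.0, 0.001, -1.0]]
force: [0.4, 0.2, -1.0]
grip_width: 67.6
grasp_force: 0.0
```

>>> jog_arm:
  series:
    - [[0,0,0],[0,0,0],30]
    - [[0,0,0],[0,0,0],30]
    - [[0,0,0],[0,0,0],30]
    - [[0,0,0],[0,0,0],30]

```text
time: 4.85
position: [474.5, -84.6, 4.7]
ee_rot: [[-0.116, 0.993, 0.0], [0.993, 0.116, 0.0], [0.0, 0.0, -1.0]]
force: [-0.2, -0.5, -0.6]
grip_width: 38.1
grasp_force: 29.9
```

```bash
python3 -c "
from h import *
togo(474.7,-86.3,5,.112)"
```

```text
t 4.85 p [474.5 -84.6   4.7] turn [ 0.     -0.      0.0007] shift now [-0.0058 -0.0001 -0.0008] shift after turn [-0.0058 -0.0001 -0.0008] F [-0.2 -0.5 -0.6] w 38.1 gf 29.920977652072906 q6 -0.35
```

>>> jog_arm:
  series:
    - [[0,0,0],[0,0,-0.1],30]
    - [[0,0,0],[0,0,-0.15],30]
    - [[0,0,0],[0,0,-0.1],30]
    - [[0,0,0.0232],[0,0,0],30]
    - [[0,0,0.0232],[0,0,0],30]
    - [[0,0,0],[0.159,0.0152,0],30]
    - [[0,0,0],[0.159,0.0152,0],30]
    - [[0,0,0],[0.159,0.0152,0],30]
    - [[0,0,0],[0.159,0.0152,0],30]
    - [[0,0,0],[0.159,0.0152,0],30]

```text
time: 6.1
position: [538.5, 147.9, 109.4]
ee_rot: [[0.174, 0.985, -0.0], [0.985, -0.174, -0.0], [-0.0, -0.0, -1.0]]
force: [0.2, -1.3, -2.0]
grip_width: 37.7
grasp_force: 29.9
```

>>> jog_arm:
  series:
    - [[0,0,0],[0.159,0.0152,0],30]
    - [[0,0,0],[0.159,0.0152,0],30]
    - [[0,0,0],[0.13,0.0152,0],30]
    - [[0,0,0],[0.029,0,0.03],30]
    - [[0,0,0],[0,0,0.03],30]
    - [[0,0,0],[0,0,0],30]

```text
time: 6.85
position: [576.3, 283.6, 90.5]
ee_rot: [[0.175, 0.985, -0.002], [0.985, -0.175, -0.001], [-0.001, -0.002, -1.0]]
force: [-0.5, -0.6, -3.1]
grip_width: 38.0
grasp_force: 29.9
```

```bash
python3 - <<'E'
from h import *
togo(576.9,285,53,-.175)
for c in K: 
    f=grab_frame(c);cv2.imwrite(f"pics/{c}1.png",f[:,:,::-1])
a=cv2.imread("pics/top1.png")[120:290,40:280];b=cv2.imread("pics/side1.png")[240:480,120:360]
cv2.imwrite("pics/p1.png",np.hstack([cv2.resize(a,(400,283)),cv2.resize(b,(400,400))[:283]*0+cv2.resize(b,(400,283))]))
E
```

```text
t 6.85 p [576.3 283.6  90.5] turn [-0.0003  0.0002 -0.0001] shift now [0.005  0.0014 0.1248] shift after turn [0.0048 0.0012 0.1248] F [-0.5 -0.6 -3.1] w 38.0 gf 29.924688935279846 q6 0.59
```

View pics/p1.png

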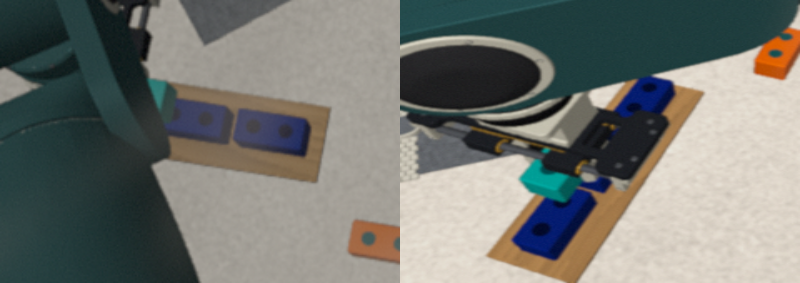

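The crop shows the turquoise block held in the gripper over the +y joint, with the arm partly hiding it. I'll lower it, release it, back off and measure.

>>> jog_arm:
  series:
    - [[0,0,0],[0.005,0.001,0.05],30]
    - [[0,0,0],[0,0,0.05],30]
    - [[0,0,0],[0,0,0.018],30]
    - [[0,0,0],[0,0,0.004],30]
    - [[0,0,0],[0,0,0],30]

```text
time: 7.58
position: [577.6, 286.3, 55.4]
ee_rot: [[0.174, 0.985, 0.0], [0.985, -0.174, 0.0], [0.0, 0.0, -1.0]]
force: [-0.7, 0.3, -3.3]
grip_width: 37.7
grasp_force: 29.9
```

>>> jog_arm:
  series:
    - [[0,0,0],[0,0,0.002],30]
    - [[0,0,0],[0,0,0.002],30]
    - [[0,0,0],[0,0,0],30]

```text
time: 7.95
position: [577.5, 286.2, 54.0]
ee_rot: [[0.174, 0.985, 0.0], [0.985, -0.174, -0.0], [-0.0, 0.0, -1.0]]
force: [-0.2, -0.5, -3.6]
grip_width: 37.8
grasp_force: 29.9
```

>>> jog_arm:
  series:
    - [[0,0,0],[-0.004,-0.001,0],30]
    - [[0,0,0],[0,0,0.003],30]
    - [[0,0,0],[0,0,0.002],30]
    - [[0,0,0],[0,0,0],30]

```text
time: 8.45
position: [577.0, 285.1, 52.8]
ee_rot: [[0.174, 0.985, 0.0], [0.985, -0.174, 0.0], [0.0, 0.0, -1.0]]
force: [-1.8, -1.4, 1.9]
grip_width: 37.7
grasp_force: 29.9
```

>>> jog_arm:
  series:
    - [[0,0,0],[0,0,0],93]
    - [[0,0,0],[0,0,0],93]
    - [[0,0,0],[0,0,0],93]
    - [[0,0,0],[0,0,-0.08],93]
    - [[0,0,0],[0,0,-0.15],93]
    - [[0,0,0],[0,0,-0.15],93]
    - [[0,0,0.0282],[0,0,0],93]
    - [[0,0,0.0282],[0,0,0],93]
    - [[0,0,0],[-0.178,0.054,0],93]
    - [[0,0,0],[-0.178,0.054,0],93]

```text
time: 9.7
position: [550.5, 175.7, 166.1]
ee_rot: [[0.504, 0.864, -0.0], [0.864, -0.504, -0.0], [-0.0, -0.0, -1.0]]
force: [0.7, -0.3, 0.0]
grip_width: 93.0
grasp_force: 0.0
```

>>> jog_arm:
  series:
    - [[0,0,0],[-0.178,0.054,0],93]
    - [[0,0,0],[-0.178,0.054,0],93]
    - [[0,0,0],[-0.178,0.054,0],93]
    - [[0,0,0],[-0.178,0.054,0],93]
    - [[0,0,0],[-0.178,0.054,0],93]
    - [[0,0,0],[-0.178,0.054,0],93]
    - [[0,0,0],[-0.178,0.054,0],93]
    - [[0,0,0],[-0.178,0.054,0],93]
    - [[0,0,0],[0,0,0],93]

```text
time: 10.82
position: [446.0, -260.4, 166.3]
ee_rot: [[0.509, 0.861, -0.0], [0.861, -0.509, -0.0], [-0.0, -0.0, -1.0]]
force: [0.6, -0.1, 0.0]
grip_width: 92.9
grasp_force: 0.0
```

```bash
python3 - <<'E'
from h import *
togo(445.4,-258.5,5,-.53)
im={c:grab_frame(c) for c in K}
nr=dict(top=(70,140,250,225),side=(160,280,300,475))
ms={c:cmask(im[c],"t",nr[c]) for c in K}
ca,sa=np.cos(-.175),np.sin(-.175)
for use in(("top",),("side",),("top","side")):
    p,f=fit({c:ms[c] for c in use},(576.6,283.3,-.175),48);d=p[:2]-[568.8,239]
    print(use,p.round(3),round(f,3),"local",round(d@[ca,sa],1),round(d@[-sa,ca],1))
a=im["top"][140:250,60:260,::-1];b=im["side"][280:480,150:320,::-1]
cv2.imwrite("pics/p2.png",np.hstack([cv2.resize(a,(440,242)),cv2.copyMakeBorder(cv2.resize(b,(340,400)),0,0,0,0,0)[:242]]) if 0 else np.hstack([cv2.copyMakeBorder(cv2.resize(a,(440,242)),0,158,0,0,0),cv2.resize(b,(340,400))]))
E
```

```text
t 10.825 p [ 446.  -260.4  166.3] turn [-0.      0.0001 -0.0006] shift now [ 0.0045 -0.0049  0.5377] shift after turn [ 0.0043 -0.0049  0.5377] F [ 0.6 -0.1  0. ] w 92.9 gf 0.0 q6 -0.04
('top',) [ 5.75216e+02  2.92343e+02 -1.11000e-01] 0.43 local -3.0 53.6
('side',) [ 5.73702e+02  3.29272e+02 -1.38000e-01] 0.624 local -10.9 89.7
('top', 'side') [ 5.76219e+02  3.00604e+02 -1.13000e-01] 1.078 local -3.4 62.0
```

View pics/p2.png

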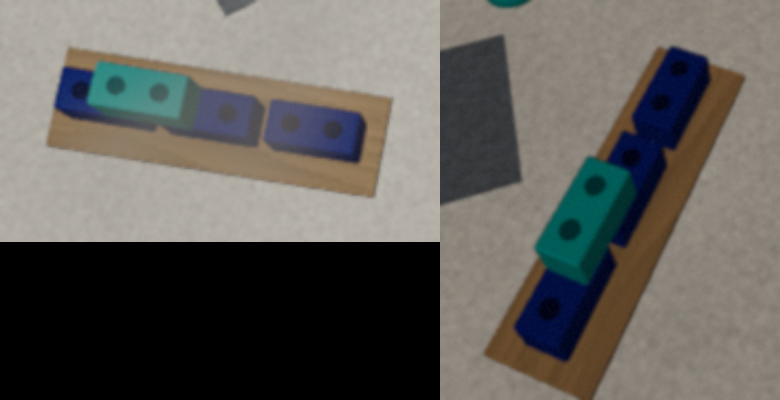

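The crop shows the turquoise block lying flat over the +y joint and in line. My mask leaked into the blue, so I'll refit with G−R and use this frame to refine the course too.

```bash
sed -i 's|d=(f\[...,1\]+f\[...,2\])/2-f\[...,0\]|d=f[...,1]-f[...,0]|' h.py; cat > chk.py <<'E'
from h import *
import sys
im={c:grab_frame(c) for c in K}
ca,sa=np.cos(-.175),np.sin(-.175)
nrs={45:dict(top=(80,150,170,215),side=(185,345,275,430)),-45:dict(top=(140,150,240,225),side=(215,290,300,375))}
for o in map(int,sys.argv[1:]):
    ms={c:cmask(im[c],"t",nrs[o][c]) for c in K}
    for use in(("top",),("side",),("top","side")):
        p,f=fit({c:ms[c] for c in use},(568.8-o*sa,239+o*ca,-.175),48);d=p[:2]-[568.8,239]
        print(o,use,p.round(3),round(f,3),"local",round(d@[ca,sa],1),round(d@[-sa,ca],1))
E
python3 chk.py 45; python3 - <<'E'
from h import *
# board edges, top view, z=8: compare with prediction
im=grab_frame("top").astype(float)
f=cv2.GaussianBlur(im.astype(np.uint8),(3,3),0).astype(float);w=f[...,0]-f[...,2]
r=(w>w[300:400,50:200].mean()+14).astype(np.uint8)*255;b=im[...,2]-(im[...,0]+im[...,1])/2
s=np.zeros_like(r);s[150:240,70:250]=r[150:240,70:250]
pts=cv2.convexHull(cv2.findNonZero(cv2.morphologyEx(s,cv2.MORPH_OPEN,np.ones((3,3)))))
q=cv2.boxPoints(cv2.minAreaRect(pts));P=np.array([unproj("top",u,8) for u in pts[:,0].astype(float)])
rr=cv2.minAreaRect(P[:,:2].astype(np.float32));print("board top",rr, q.round(0).tolist())
E
```

```text
45 ('top',) [ 5.77610e+02  2.91513e+02 -1.65000e-01] 0.147 local -0.5 53.2
45 ('side',) [ 5.75685e+02  2.84309e+02 -1.80000e-01] 0.027 local -1.1 45.8
45 ('top', 'side') [ 5.76228e+02  2.86598e+02 -1.83000e-01] 0.264 local -1.0 48.2
board top ((567.7437744140625, 238.44805908203125), (289.9552917480469, 90.58052825927734), 79.702392578125) [[80.0, 206.0], [88.0, 160.0], [238.0, 184.0], [230.0, 230.0]]
```

```bash
python3 - <<'E'
from h import *
im={c:grab_frame(c) for c in K}
def board(c,x0,y0,x1,y1):
    f=cv2.GaussianBlur(im[c],(3,3),0).astype(float);w=f[...,0]-f[...,2];s=np.zeros(w.shape,np.uint8)
    s[y0:y1,x0:x1]=(w[y0:y1,x0:x1]>np.median(w)+16)*255
    pts=cv2.convexHull(cv2.findNonZero(cv2.morphologyEx(s,cv2.MORPH_OPEN,np.ones((3,3)))))
    P=np.array([unproj(c,u,8) for u in pts[:,0].astype(float)]);return cv2.minAreaRect(P[:,:2].astype(np.float32))
print("side board",board("side",160,290,310,480)); print("top board",board("top",70,150,250,240))
# marks on top faces: dark discs inside turquoise A, z=88
for c,(x0,y0,x1,y1) in dict(top=(95,165,152,200),side=(190,355,250,415)).items():
    g=cv2.resize(im[c][y0:y1,x0:x1],None,fx=14,fy=14,interpolation=cv2.INTER_CUBIC)
    cv2.imwrite(f"pics/A{c}.png",g[:,:,::-1])
a,b=cv2.imread("pics/Atop.png"),cv2.imread("pics/Aside.png")
cv2.imwrite("pics/p3.png",np.hstack([cv2.copyMakeBorder(a[:,:],0,max(0,600-a.shape[0]),0,0,0)[:600],b[:600]])[:, :1600:2][::2])
m=cmask(im["top"],"t",(80,150,170,215));print(cv2.boundingRect(m))
cv2.imwrite("pics/m.png",m)
E
```

```text
side board ((567.8228759765625, 240.02745056152344), (291.4136657714844, 91.05270385742188), 79.84881591796875)
top board ((567.8428955078125, 238.5530242919922), (289.69769287109375, 90.05892181396484), 79.68635559082031)
(86, 168, 63, 30)
```

View pics/p3.png

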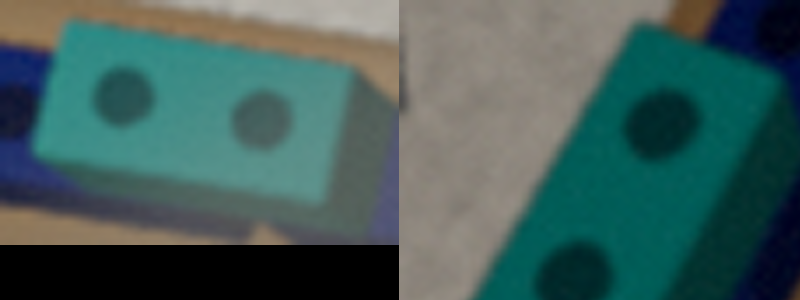

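The board fits agree at (567.8, 239.2, yaw -0.179). With side-view values, A sits at local (-0.1, 45.0), so it's placed well. Next is B.

>>> jog_arm:
  series:
    - [[0,0,0],[0.004,-0.005,0.15],93]
    - [[0,0,0],[0,0,0.15],93]
    - [[0,0,0],[0,0,0.13],93]
    - [[0,0,0],[0,0,0.07],93]
    - [[0,0,0],[0,0,0.037],93]
    - [[0,0,0],[0,0,0],93]
    - [[0,0,0],[0,0,0],30]
    - [[0,0,0],[0,0,0],30]
    - [[0,0,0],[0,0,0],30]
    - [[0,0,0],[0,0,0],30]

```text
time: 12.42
position: [446.5, -255.9, 5.6]
ee_rot: [[0.505, 0.863, 0.0], [0.863, -0.505, -0.0], [0.0, 0.0, -1.0]]
force: [-0.8, 0.1, -0.1]
grip_width: 57.7
grasp_force: 0.0
```

>>> jog_arm:
  series:
    - [[0,0,0],[0,0,0],30]
    - [[0,0,0],[0,0,0],30]
    - [[0,0,0],[0,0,0],30]

```text
time: 12.8
position: [446.4, -255.8, 5.3]
ee_rot: [[0.505, 0.863, 0.0], [0.863, -0.505, -0.0], [-0.0, 0.0, -1.0]]
force: [-0.9, 0.5, -0.2]
grip_width: 37.9
grasp_force: 29.8
```

```bash
python3 - <<'E'
from h import *
cs=np.array([(68,20),(355,65),(328,203),(35,155)])/7+[95,165]
P=np.array([unproj("top",u-.0,88) for u in cs]);print(P.round(1).tolist(),P.mean(0).round(1))
# B in its own axes: offset of fitted centre from TCP
togo(445.4,-258.5,5,-.53)
s=state()["position"];ca,sa=np.cos(-.53),np.sin(-.53)
print("B centre along long axis from TCP",(np.array([445.4,-258.5])-s[:2])@[-sa,ca])
o=-45;a=-.179;print("target",567.8-o*np.sin(a),239.2+o*np.cos(a));togo(567.8-o*np.sin(a),239.2+o*np.cos(a),130,a)
E
```

```text
[[599.2, 315.5, 88.0], [585.9, 242.0, 88.0], [550.0, 247.8, 88.0], [563.8, 322.4, 88.0]] [574.7 281.9  88. ]
t 12.8 p [ 446.4 -255.8    5.3] turn [0.     0.     0.0001] shift now [-0.0095  0.0017  0.0011] shift after turn [-0.0095  0.0017  0.0011] F [-0.9  0.5 -0.2] w 37.9 gf 29.813750088214874 q6 -0.04
B centre along long axis from TCP -2.8404390117207274
target 559.7879461827996 194.91899963155433
t 12.8 p [ 446.4 -255.8    5.3] turn [ 0.      0.     -0.0558] shift now [ 1.4876 -0.4325 -0.4156] shift after turn [ 1.5457  0.1044 -0.4155] F [-0.9  0.5 -0.2] w 37.9 gf 29.813750088214874 q6 -0.04
```

>>> jog_arm:
  series:
    - [[0,0,0],[0,0,-0.1],30]
    - [[0,0,0],[0,0,-0.16],30]
    - [[0,0,0],[0,0,-0.16],30]
    - [[0,0,-0.0279],[0,0,0],30]
    - [[0,0,-0.0279],[0,0,0],30]
    - [[0,0,0],[0.155,0.011,0],30]
    - [[0,0,0],[0.155,0.011,0],30]
    - [[0,0,0],[0.155,0.011,0],30]
    - [[0,0,0],[0.155,0.011,0],30]
    - [[0,0,0],[0.155,0.011,0],30]

```text
time: 14.05
position: [503.9, -28.4, 131.1]
ee_rot: [[0.178, 0.984, -0.0], [0.984, -0.178, 0.0], [-0.0, -0.0, -1.0]]
force: [0.6, -0.1, -3.1]
grip_width: 38.2
grasp_force: 29.8
```

>>> jog_arm:
  series:
    - [[0,0,0],[0.155,0.011,0],30]
    - [[0,0,0],[0.155,0.011,0],30]
    - [[0,0,0],[0.155,0.011,0],30]
    - [[0,0,0],[0.155,0.011,0],30]
    - [[0,0,0],[0.1,0.009,0],30]
    - [[0,0,0],[0.055,0,0],30]
    - [[0,0,0],[0,0,0],30]
    - [[0,0,0],[0,0,0],30]

```text
time: 15.05
position: [560.8, 195.1, 131.2]
ee_rot: [[0.178, 0.984, -0.0], [0.984, -0.178, -0.0], [-0.0, -0.0, -1.0]]
force: [0.4, -0.0, -2.4]
grip_width: 38.0
grasp_force: 29.8
```

```bash
python3 -c "
from h import *
togo(561.4,197.8,53.5,-.179)"
```

```text
t 15.05 p [560.8 195.1 131.2] turn [-0.      0.0001 -0.0001] shift now [0.0091 0.0003 0.2591] shift after turn [0.009  0.0003 0.2591] F [ 0.4 -0.  -2.4] w 38.0 gf 29.826149940490723 q6 0.47
```

>>> jog_arm:
  series:
    - [[0,0,0],[0.009,0,0.08],30]
    - [[0,0,0],[0,0,0.1],30]
    - [[0,0,0],[0,0,0.05],30]
    - [[0,0,0],[0,0,0.02],30]
    - [[0,0,0],[0,0,0],30]
    - [[0,0,0],[0,0,0],30]

```text
time: 15.8
position: [562.0, 198.8, 57.4]
ee_rot: [[0.178, 0.984, 0.001], [0.984, -0.178, 0.0], [0.001, 0.001, -1.0]]
force: [-1.1, 0.3, -2.8]
grip_width: 38.0
grasp_force: 29.8
```

>>> jog_arm:
  series:
    - [[0,0,0],[0,0,0.003],30]
    - [[0,0,0],[0,0,0.002],30]
    - [[0,0,0],[0,0,0],30]

```text
time: 16.18
position: [561.5, 198.7, 54.9]
ee_rot: [[0.178, 0.984, 0.0], [0.984, -0.178, -0.0], [-0.0, 0.0, -1.0]]
force: [-0.5, 0.5, -4.1]
grip_width: 37.7
grasp_force: 29.8
```

>>> jog_arm:
  series:
    - [[0,0,0],[-0.003,0,0.002],30]
    - [[0,0,0],[0,0,0.002],30]
    - [[0,0,0],[0,0,0.002],30]
    - [[0,0,0],[0,0,0],30]

```text
time: 16.68
position: [561.3, 197.8, 53.4]
ee_rot: [[0.178, 0.984, 0.0], [0.984, -0.178, -0.0], [-0.0, 0.0, -1.0]]
force: [-3.4, -1.7, 3.5]
grip_width: 38.0
grasp_force: 29.8
```

Contact made. I'll release, lift and move clear toward -y.

>>> jog_arm:
  series:
    - [[0,0,0],[0,0,0],93]
    - [[0,0,0],[0,0,0],93]
    - [[0,0,0],[0,0,0],93]
    - [[0,0,0],[0,0,-0.08],93]
    - [[0,0,0],[0,0,-0.15],93]
    - [[0,0,0],[0,0,-0.15],93]
    - [[0,0,0],[-0.16,0,0],93]
    - [[0,0,0],[-0.16,0,0],93]
    - [[0,0,0],[-0.16,0,0],93]
    - [[0,0,0],[-0.16,0,0],93]

```text
time: 17.92
position: [526.7, 7.5, 167.2]
ee_rot: [[0.178, 0.984, 0.0], [0.984, -0.178, -0.0], [0.0, 0.0, -1.0]]
force: [0.1, 0.6, -0.5]
grip_width: 92.9
grasp_force: 0.0
```

>>> jog_arm:
  series:
    - [[0,0,0],[-0.16,0,0],93]
    - [[0,0,0],[-0.16,0,0],93]
    - [[0,0,0],[-0.16,0,0],93]
    - [[0,0,0],[-0.16,0,0],93]
    - [[0,0,0],[0,0,0],93]

```text
time: 18.55
position: [492.4, -182.4, 167.0]
ee_rot: [[0.181, 0.983, -0.0], [0.983, -0.181, -0.0], [-0.0, -0.0, -1.0]]
force: [0.3, 0.5, -0.4]
grip_width: 92.7
grasp_force: 0.0
```

```bash
sed -i 's/-\.175/-.179/g;s/568\.8/567.8/g;s/,239\]/,239.2]/;s/239+o/239.2+o/' chk.py; cat >> chk.py <<'E'
a=im["top"][145:240,70:250,::-1];b=im["side"][280:480,150:320,::-1]
cv2.imwrite("pics/p4.png",np.hstack([cv2.copyMakeBorder(cv2.resize(a,(396,209)),0,251,0,0,0),cv2.resize(b,(391,460))]))
E
python3 chk.py 45 -45
```

```text
45 ('top',) [ 5.77316e+02  2.90115e+02 -1.65000e-01] 0.154 local 0.3 51.8
45 ('side',) [ 5.75794e+02  2.82680e+02 -1.84000e-01] 0.254 local 0.1 44.2
45 ('top', 'side') [ 5.76779e+02  2.87084e+02 -1.77000e-01] 0.474 local 0.3 48.7
-45 ('top',) [ 5.62822e+02  2.09424e+02 -1.80000e-01] 0.162 local 0.4 -30.2
-45 ('side',) [ 5.62297e+02  2.06710e+02 -2.03000e-01] 0.192 local 0.4 -33.0
-45 ('top', 'side') [ 5.62213e+02  2.06587e+02 -1.91000e-01] 0.36 local 0.3 -33.1
```

View pics/p4.png

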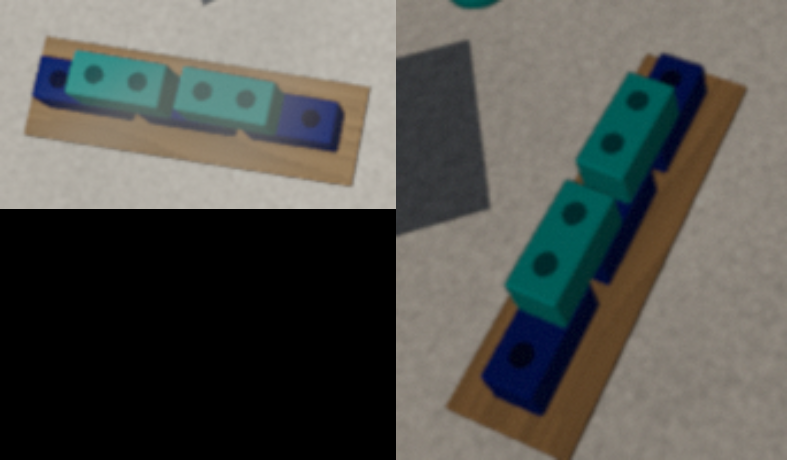

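The crop shows both turquoise blocks flat and in line, over the two joints. The automatic masks mix the two blocks, so I'll check the centres from the core marks.

```bash
python3 - <<'E'
from h import *
M=dict(top=([(94,74),(137,82)],[(202,91),(246,99)],[(59,78),(310,119)]),side=([(178,213),(149,264)],[(241,100),(216,143)],[(125,355),(276,77)]))
for c,o,s in(("top",(70,145),2.2),("side",(150,280),2.3)):
    im=grab_frame(c);g=im.astype(np.float32).sum(2)
    def ref(u):
        u=np.array(u)/s+o
        for _ in range(3):
            x,y=np.round(u).astype(int);w=g[y-4:y+5,x-4:x+5];W=np.clip(np.percentile(w,60)-w,0,None)
            yy,xx=np.mgrid[y-4:y+5,x-4:x+5];W[(yy-y)**2+(xx-x)**2>18]=0;u=np.array([(W*xx).sum(),(W*yy).sum()])/W.sum()
        return u
    A,B,C=[np.array([unproj(c,ref(u),z) for u in m]) for m,z in zip(M[c],(88,88,48))]
    C0=C.mean(0);a=-.179;ax=np.array([[np.cos(a),np.sin(a)],[-np.sin(a),np.cos(a)]])
    print(c,"course",C0.round(1),np.linalg.norm(C[0]-C[1]).round(1))
    for n,P in(("A",A),("B",B)):
        d=P[0]-P[1];print(n,(ax@(P.mean(0)-C0)[:2]).round(1),"yaw",np.arctan2(-d[0],d[1]).round(3),np.linalg.norm(d).round(1))
s=state();print(s["time"])
E
```

```text
top course [568.1 238.2  48. ] 218.6
A [ 0.4 47. ] yaw -0.182 35.8
B [ -0.1 -43.1] yaw -0.203 35.8
side course [568.1 238.8  48. ] 217.6
A [ 0.1 46. ] yaw 2.934 36.4
B [  0.2 -43.6] yaw 2.926 36.4
18.75
```

```bash
python3 -c "
from plant import *
print(sign_off())"
```

```text
the job is handed in; nothing more can be done
None
```

Both turquoise blocks are laid flat in running bond, each within about 2 mm of its joint's centre and in line with the course to under 0.5 mm; the spare was not touched, and I handed the job in at about 19 s of the 59 s allowed.

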